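# Call the technician and point out the missing capacitor

## Robot

A 7-joint arm with a two-finger parallel gripper is mounted at the origin on the work surface. World frame = base frame: x ahead of the robot, y to its left, z up, the work surface at z = 0. Lengths are in m, angles in rad, forces in N, time in s.
With the tool pointing down it reaches from about 0.425 to 0.825 m from the base axis. Payload 3.6 kg.
Tool frame: the origin (TCP) lies between the finger pads, 19 mm behind the fingertips; this is the grasp point; z points along the fingers, y is the line along which they close (so a half turn about z gives the same grasp; the last joint's range is limited). The gripper opens to 85 mm and grips with 20 to 120 N. Pads are 22 mm wide; open, the fingers measure 114 mm over their backs; the gripper's body (76 mm by 85 mm) begins 54 mm behind the grasp point. The pads swing forward as they close: fully open they stand 13 mm farther back than shut.
Start: joints at [-1.218, 0.615, -0.013, 1.423, 0.008, 1.103, -0.04], TCP at [0.24, 0.604, 0.25] pointing down, gripper open.
Joint ranges: [-3.12, 3.12], [-0.3, 2.06], [-1.34, 1.32], [0.26, 2.42], [-1.36, 4.5], [0.01, 1.98], [-2.84, 2.84]. Speed limits (rad/s): [2.79, 2.79, 3.14, 3.14, 3.14, 3.14, 3.14].

## Interface

Orientations are given as a rotation vector (axis times angle).
In Python, from plant import status, eyes, job gives the robot as it stands.
- The arm moves only by the shell command python3 -m handwheel 'ROWS' [FORCE]. ROWS is JSON, one flat list of numbers, 7 for each row, row after row: the closure, from -1 (fully open) to 1 (shut), then the shift along the tool's x, y, z in cm, then the turn, a rotation vector about the tool's x, y, z in rad. A call has 1 to 20 rows; each row is the pose to reach, as a shift and turn from the pose commanded when the call began, along the tool's axes at that moment; what a row does not reach only later rows make up. A row lasts 1/10 s, in which the tool goes at most 50 mm and 8.59 degrees, less where a joint would pass 70% of its speed; a pose out of reach is approached as far as the arm can. A call with a gripper value outside its range is refused whole. The fingers move at their own pace and stop on an object; FORCE is the grip in N (left out, the last holds). Time passes only in rows, so rows that repeat a pose let the fingers close. It gives the time, the measured TCP pose, the force, the opening and the grip force at its end, in the units of the state.
- status.get_obs(): the state, without advancing time (a new reading comes with each control period).
- eyes.snapshot(name): name is "side" or "top"; returns a dict with "image" (480x640x3 uint8, red, green, blue), "depth" (480x640 float32, m along the optical axis (not along the pixel's ray), 0 where there is no reading), "camera_matrix" (3x3 intrinsics, pixels), "camera_from_world" (4x4, takes a point from world to camera coordinates). Camera axes: x right, y down, z forward; pixel columns grow to the right and rows downward; lengths in m; the calibration is good to about 2 mm. A picture is of the moment at which its call begins.
- job.close_job(): hands the job in; it is judged then, once.
The state is a dict: "time_s": time; "joint_pos": joint angles; "joint_velocities": joint speeds; "effort": joint torques, N m; "tcp_pos": TCP position; "tcp_rot": TCP orientation; "wrist_force": force on the tool from outside, world axes, zero at the start; "wrist_torque": the same for the moment, N m; "opening": finger opening in m; "grasp_force": force on a finger pad.
Only numpy, scipy, OpenCV 4.12 (cv2) and the standard library are available. Lean on these libraries where they do the work, as an engineer would, in place of code of your own. Each camera call takes 0.05 s, during which the arm holds its last target. There are 200 camera calls.

## Task

Press the red call button on the cream tester all the way in and let it come back up, then show the technician the faulty circuit board: point straight down at the empty spot where its third blue capacitor is missing, with the fingertips about 3 cm above the board and touching nothing, and stay there for three seconds. Then raise the hand straight up by at least 10 cm and stop. Leave all boards and everything else on the bench where they lie, and do not bring the hand down over the two good boards.

Things in the scene. Friction and masses are not known exactly. Their poses are not given: they have to be found in the camera images.
- tester: Cream box, 220 (x) by 180 (y) by 90 mm high, fixed to the bench, with a green screen and the red call button on top. Its front faces about -x; yaw varies. Origin at the centre of its underside, z up.
- call_top (a point): Centre of the top face of the red call button: 32 mm across, vertical travel, in a black housing on the tester's top, at (-50, -40) mm in the tester's frame. Press straight down; it springs back.
- call (a joint): Travel of the call button in m: 0 up, 0.006 fully in. Spring loaded, fully in at about 5 N.
- board_faulty: Tan circuit board, 90 (x) by 60 (y) by 4 mm, loose, about 80 g, lying flat at any yaw. Row of places for three blue capacitors (16 mm across, tops 20 mm above the bench) at x = -28, 0, +28, y = +12 mm of its frame; the one at +28 is missing. Black (top 16 mm) and green (top 14 mm) blocks lie on the -y half. Origin at the centre of its underside, z up.
- gap (a point): The empty spot on the faulty board, at (28, 12, 4) mm in its frame, on the board's top face: a white printed ring, 19 mm across, with two solder dots. z up.
- board_good1: A complete driver board of the same make and size as the faulty one, with all three blue capacitors (at x -28, 0, +28, y +12 mm). Loose, about 80 g, lies flat at any yaw. Origin at the centre of its underside, z up.
- board_good2: A complete driver board of the same make and size as the faulty one, with all three blue capacitors (at x -28, 0, +28, y +12 mm). Loose, about 80 g, lies flat at any yaw. Origin at the centre of its underside, z up.
- tape: Red roll of tape, 80 mm across, 18 mm high, lying flat, loose. Origin at the centre of its underside. Leave alone.
- jar: Glass jar with a pink cap, 64 mm across, 95 mm high, loose, upright. Origin at the centre of its underside. Leave alone.
- screwdriver: Yellow-handled screwdriver, 170 mm long, lying flat along its x axis, loose. Leave alone.
There are look-alikes about, which are no part of the job. What is shaped like the board_good2 but turquoise or yellow is not meant. What is shaped like the board_good1 but grey is not meant.

How it is judged:
By the outcome, as a careful person would: the job done as asked, in the order asked, and still so for the second after the job is handed in, with the robot touching nothing.
It also fails if it takes over 45 s, if anything falls off the work surface, if the arm or the gripper's body presses on something with over 40 N, if the wrist force passes 120 N, or if a joint passes its speed limit or range.

## Working session

There is one attempt and no reset: what is moved stays moved. The work goes in short steps, Python scripts to look and compute and a shell command to move; the robot and the scene stay as the last step left them, time stands still between calls to the robot, and variables do not carry over. Pictures are saved under pics/ and viewed, at most 10 in all, crops included, and the job is handed in when it is done.

```bash
mkdir -p pics; cat > h.py <<'E'
import numpy as np,cv2
from scipy.spatial.transform import Rotation as R
from plant import status,eyes,job
def snap(n,f=None):
    s=eyes.snapshot(n)
    if f: cv2.imwrite('pics/'+f,s['image'][:,:,::-1])
    return s
def at_depth(s,u,v,r=1):
    d=s['depth'][v-r:v+r+1,u-r:u+r+1]; return ray(s,u,v,np.median(d[d>0]))
def ray(s,u,v,z):
    p=np.linalg.inv(s['camera_matrix'])@[u,v,1]*z
    return (np.linalg.inv(s['camera_from_world'])@np.r_[p,1])[:3]
def at_h(s,u,v,h):
    a=ray(s,u,v,.5);b=ray(s,u,v,1.); return a+(b-a)*(h-a[2])/(b[2]-a[2])
def rel(p): # world target -> tool-axes shift cm
    o=status.get_obs(); return R.from_rotvec(o['tcp_rot']).inv().apply(np.array(p)-o['tcp_pos'])*100
def crop(s,u0,v0,w,h,k,f): cv2.imwrite('pics/'+f,cv2.resize(s['image'][v0:v0+h,u0:u0+w,::-1],None,fx=k,fy=k,interpolation=cv2.INTER_CUBIC))
E
python3 -c "
from h import *
snap('top','top1.png');snap('side','side1.png');print(status.get_obs())"
```

```text
{'time_s': 0.1, 'joint_pos': array([-1.21848685,  0.61584565, -0.01263175,  1.4247799 ,  0.00807865,
        1.1034069 , -0.0404132 ]), 'joint_velocities': array([ 0.00064799, -0.0016204 , -0.00013341, -0.00359561,  0.00101023,
        0.00017944,  0.00066716]), 'effort': array([ 7.46425121e-04, -4.70385325e+01,  2.60155303e-01, -1.71573544e+01,
        1.01293510e-02,  5.85259404e-03,  4.64955093e-06]), 'tcp_pos': array([0.24011054, 0.60331112, 0.2489252 ]), 'tcp_rot': array([-0.59131127, -3.08498556,  0.00368832]), 'wrist_force': array([-0.93837859,  0.47709774, -0.7994045 ]), 'wrist_torque': array([-0.03828556, -0.02154197,  0.03697227]), 'grasp_force': 0.0, 'opening': 0.08520812838586836}
```

View pics/top1.png

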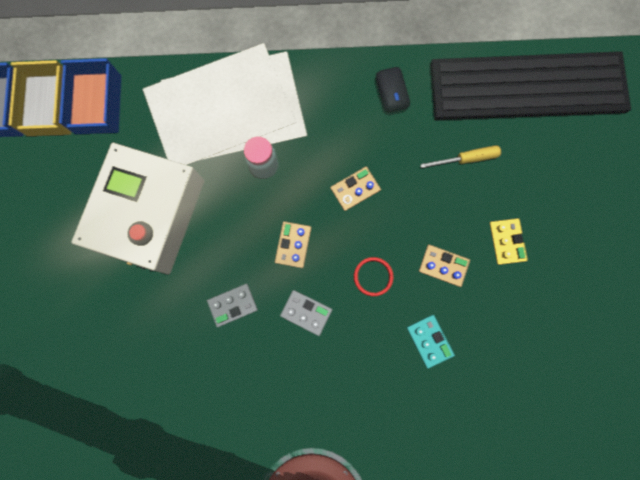

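View pics/side1.png

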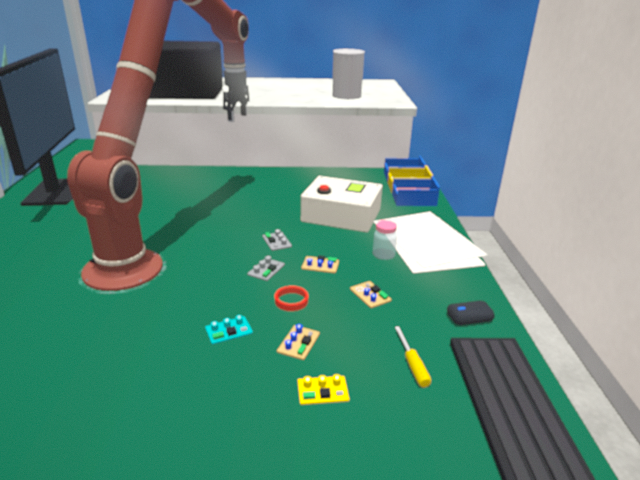

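The top view shows the red button at (139,233). The tan boards are at (356,188), with two blue caps and a pale ring near (347,199), at (293,245) with three caps, and at (445,265) with three caps. Possible mix-ups are the greys at (232,305) and (306,312), the turquoise at (431,341) and the yellow at (508,241). I choose (356,188). The side view agrees: the board at (371,293) has two caps.

```bash
python3 -c "
from h import *
np.set_printoptions(precision=4,suppress=True)
s=snap('top'); crop(s,316,148,80,80,7,'c1.png'); crop(s,60,130,150,150,4,'c2.png')
for n,u,v in [('btn',139,233),('ring',347,199),('cap1',359,192),('cap2',370,185),('brd',356,188),('good1',293,245),('good2',445,265),('jar',258,150),('testertop',100,220)]: print(n,at_depth(s,u,v))
print('ring h4',at_h(s,347,199,.004),'caps',at_h(s,359,192,.02),at_h(s,370,185,.02),'btn',at_h(s,139,233,.1))
"
```

```text
btn [0.5335 0.3146 0.1096]
ring [ 0.6153 -0.0918  0.0044]
cap1 [ 0.6258 -0.117   0.0195]
cap2 [ 0.6407 -0.1411  0.0183]
brd [ 0.6354 -0.1111  0.0174]
good1 [0.5184 0.0267 0.0039]
good2 [ 0.4667 -0.2915  0.002 ]
jar [0.6984 0.0869 0.0939]
testertop [0.5663 0.4027 0.089 ]
ring h4 [ 0.6154 -0.0918  0.004 ] caps [ 0.6256 -0.1169  0.02  ] [ 0.6402 -0.1409  0.02  ] btn [0.5354 0.3187 0.1   ]
```

View pics/c1.png

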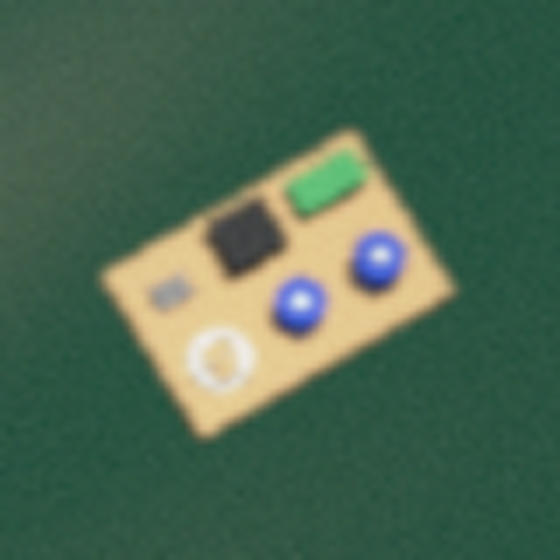

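View pics/c2.png

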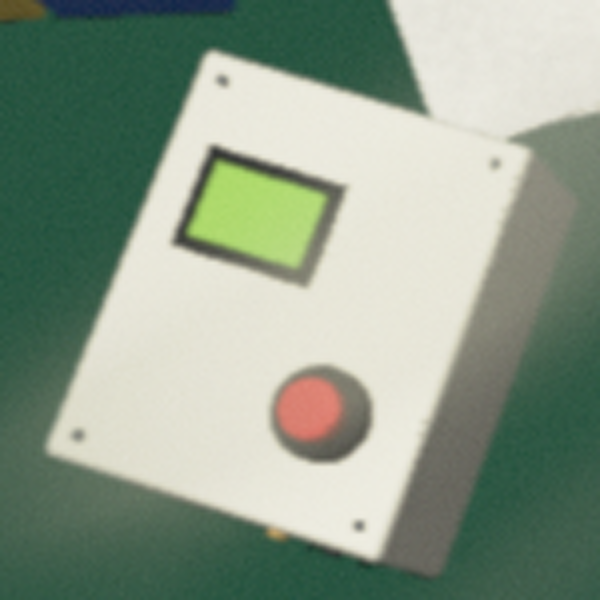

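```bash
python3 -c "
from h import *
np.set_printoptions(precision=3,suppress=True)
s=snap('top'); b=at_depth(s,137,232,2); g=at_h(s,347.6,199.4,.004)
print(b,at_h(s,137.2,232.2,b[2]),g,rel([b[0],b[1],.17]),rel([g[0],g[1],.17]))
# tester check: top corners at .09
c=[at_h(s,60+x/4,130+y/4,.09) for x,y in [(48,452),(380,558),(533,150),(208,52)]]
O=np.mean(c,0); ex=(c[3]-c[0]+c[2]-c[1]);L=np.linalg.norm(ex)/2; ex/=2*L; ey=np.array([-ex[1],ex[0],0])
print('size',L,np.linalg.norm(c[1]-c[0]),'btn by frame',O-.05*ex-.04*ey)
"
```

```text
[0.536 0.318 0.11 ] [0.535 0.318 0.11 ] [ 0.614 -0.093  0.004] [-37.982 -15.551   7.952] [-60.53  -50.864   8.012]
size 0.21560858447607176 0.1762217064846263 btn by frame [0.535 0.316 0.09 ]
```

The two estimates of the button agree to 2 mm, and its top is at z≈0.110. I'll close the fingers and go above it.

```bash
python3 -m handwheel '[1,-19,-7.8,2,0,0,0, 1,-38,-15.6,6,0,0,0, 1,-38,-15.6,6,0,0,0, 1,-38,-15.6,6,0,0,0, 1,-38,-15.6,6,0,0,0, 1,-38,-15.6,6,0,0,0, 1,-38,-15.6,6,0,0,0, 1,-38,-15.6,6,0,0,0, 1,-38,-15.6,6,0,0,0, 1,-38,-15.6,6,0,0,0, 1,-38,-15.6,6,0,0,0, 1,-38,-15.6,6,0,0,0, 1,-38,-15.6,6,0,0,0, 1,-38,-15.6,6,0,0,0, 1,-38,-15.6,6,0,0,0]'
python3 -c "
from h import *
s=snap('side'); crop(s,270,110,140,130,5,'c3.png'); print(rel([.535,.317,.11]),status.get_obs()['wrist_force'])"
```

```text
time_s: 1.7
tcp_pos: [0.5351, 0.3193, 0.1902]
tcp_rot: [-0.589, -3.086, -0.0]
wrist_force: [-0.5, -0.3, -0.2]
opening: -0.0004
grasp_force: 0.0
[-0.0444927  -0.20018153  8.01387791] [0.92276368 0.38680653 0.00433737]
```

View pics/c3.png

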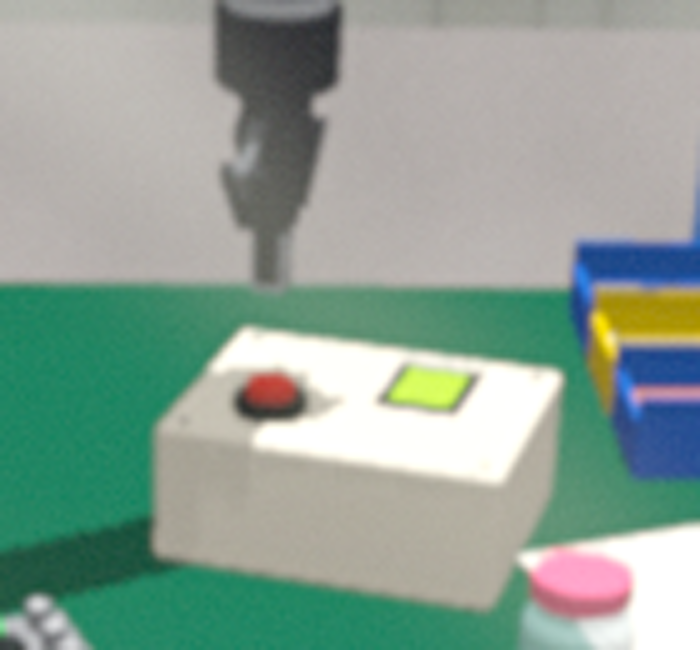

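The closed fingertips at crop (272,288) are directly above the button at (270,390). I'll lower them in stages and watch the force.

```bash
python3 -m handwheel '[1,0,-0.2,3,0,0,0, 1,0,-0.2,5,0,0,0, 1,0,-0.2,5.6,0,0,0, 1,0,-0.2,6,0,0,0, 1,0,-0.2,6.2,0,0,0, 1,0,-0.2,6.4,0,0,0, 1,0,-0.2,6.4,0,0,0, 1,0,-0.2,6.4,0,0,0]'
```

```text
time_s: 2.55
tcp_pos: [0.5351, 0.3167, 0.1268]
tcp_rot: [0.591, 3.085, 0.001]
wrist_force: [-2.4, -0.4, 3.6]
opening: 0.0
grasp_force: 1.8
```

```bash
python3 -m handwheel '[1,0,0,0.15,0,0,0, 1,0,0,0.3,0,0,0, 1,0,0,0.3,0,0,0, 1,0,0,0.3,0,0,0]'
```

```text
time_s: 2.95
tcp_pos: [0.5352, 0.3167, 0.1248]
tcp_rot: [0.591, 3.085, 0.001]
wrist_force: [-3.5, -2.5, 11.2]
opening: -0.0002
grasp_force: 5.6
```

```bash
python3 -m handwheel '[1,0,0,0.1,0,0,0, 1,0,0,0.1,0,0,0, 1,0,0,0.1,0,0,0]'; python3 -m handwheel '[1,0,0,-0.5,0,0,0, 1,0,0,-1.5,0,0,0, 1,0,0,-5,0,0,0, 1,0,0,-8,0,0,0, 1,0,0,-8,0,0,0, 1,0,0,-8,0,0,0]'
python3 -c "
from h import *
np.set_printoptions(precision=3,suppress=True)
s=snap('side'); crop(s,270,110,140,130,5,'c4.png'); print(rel([.614,-.093,.053]))"
```

```text
time_s: 3.25
tcp_pos: [0.5352, 0.3168, 0.1247]
tcp_rot: [0.591, 3.084, 0.002]
wrist_force: [-5.4, -3.1, 16.2]
opening: -0.0001
grasp_force: 7.7
time_s: 3.85
tcp_pos: [0.5357, 0.3169, 0.2027]
tcp_rot: [0.591, 3.084, 0.003]
wrist_force: [-0.2, 0.9, -0.6]
opening: 0.0003
grasp_force: 0.0
[-22.494 -35.117  14.856]
```

View pics/c4.png

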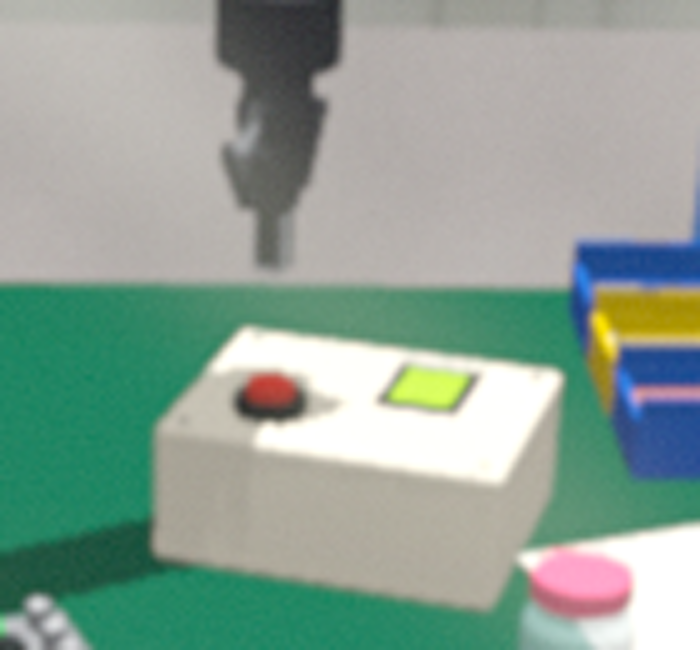

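The button bottomed (force rose to 16 N with no further travel) and is back up at crop (270,390). Next I'll travel high to a point above the gap.

```bash
python3 -m handwheel '[1,-22.5,-35.1,0,0,0,0, 1,-22.5,-35.1,0,0,0,0, 1,-22.5,-35.1,0,0,0,0, 1,-22.5,-35.1,0,0,0,0, 1,-22.5,-35.1,0,0,0,0, 1,-22.5,-35.1,0,0,0,0, 1,-22.5,-35.1,0,0,0,0, 1,-22.5,-35.1,0,0,0,0, 1,-22.5,-35.1,0,0,0,0, 1,-22.5,-35.1,0,0,0,0, 1,-22.5,-35.1,0,0,0,0, 1,-22.5,-35.1,0,0,0,0, 1,-22.5,-35.1,0,0,0,0, 1,-22.5,-35.1,0,0,0,0, 1,-22.5,-35.1,0,0,0,0]'
python3 -c "
from h import *
np.set_printoptions(precision=3,suppress=True)
print(rel([.614,-.093,.053]))"
```

```text
time_s: 5.4
tcp_pos: [0.6143, -0.0917, 0.2021]
tcp_rot: [0.589, 3.086, 0.0]
wrist_force: [-0.4, -0.1, -0.3]
opening: 0.0003
grasp_force: 0.0
[-0.019 -0.132 14.914]
```

```bash
python3 -m handwheel '[1,0,-0.1,4,0,0,0, 1,0,-0.1,8,0,0,0, 1,0,-0.1,11,0,0,0, 1,0,-0.1,13,0,0,0, 1,0,-0.1,13,0,0,0, 1,0,-0.1,13,0,0,0]'
python3 -c "
from h import *
np.set_printoptions(precision=3,suppress=True)
s=snap('side'); crop(s,310,210,120,110,6,'c5.png'); print(rel([.614,-.093,.053]))
def px(p):
    q=s['camera_from_world']@np.r_[p,1]; q=s['camera_matrix']@q[:3]; return (q[:2]/q[2]-[310,210])*6
o=status.get_obs()['tcp_pos']; print(px([.614,-.093,.004]),px(o-[0,0,.019]))"
```

```text
time_s: 6.0
tcp_pos: [0.6143, -0.0935, 0.0724]
tcp_rot: [0.591, 3.085, -0.0]
wrist_force: [-0.0, -0.1, -0.2]
opening: 0.0002
grasp_force: 0.0
[0.117 0.027 2.027]
[292.483 476.309] [302.351 374.778]
```

View pics/c5.png

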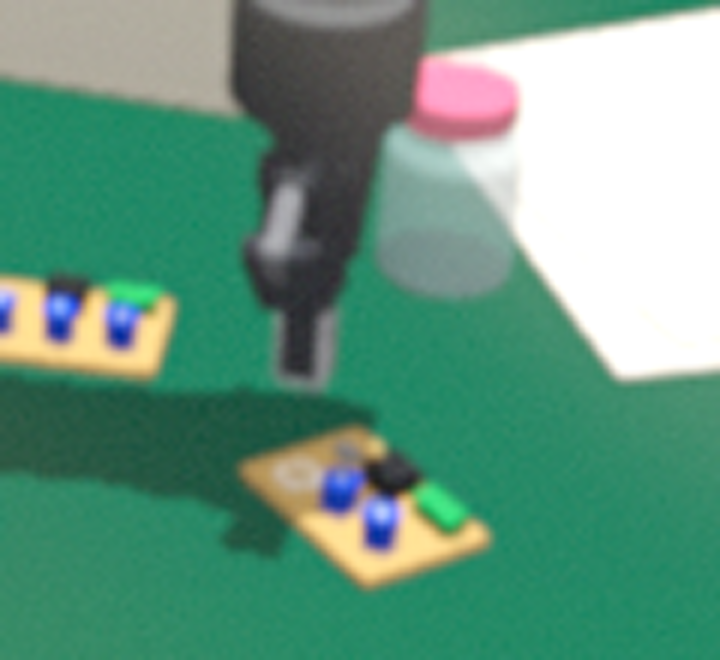

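The ring is at crop (297,474), within about 1 px of where my estimate projects. The tips at (302,385) are straight above it and clear of the caps. I'll lower 2 cm and hold.

```bash
python3 -m handwheel '[1,0,0,1,0,0,0, 1,0,0,1.9,0,0,0, 1,0,0,1.9,0,0,0, 1,0,0,1.9,0,0,0, 1,0,0,1.9,0,0,0, 1,0,0,1.9,0,0,0, 1,0,0,1.9,0,0,0, 1,0,0,1.9,0,0,0, 1,0,0,1.9,0,0,0, 1,0,0,1.9,0,0,0, 1,0,0,1.9,0,0,0, 1,0,0,1.9,0,0,0, 1,0,0,1.9,0,0,0, 1,0,0,1.9,0,0,0, 1,0,0,1.9,0,0,0, 1,0,0,1.9,0,0,0, 1,0,0,1.9,0,0,0, 1,0,0,1.9,0,0,0, 1,0,0,1.9,0,0,0, 1,0,0,1.9,0,0,0]'
python3 -m handwheel '[1,0,0,0,0,0,0, 1,0,0,0,0,0,0, 1,0,0,0,0,0,0, 1,0,0,0,0,0,0, 1,0,0,0,0,0,0, 1,0,0,0,0,0,0, 1,0,0,0,0,0,0, 1,0,0,0,0,0,0, 1,0,0,0,0,0,0, 1,0,0,0,0,0,0, 1,0,0,0,0,0,0, 1,0,0,0,0,0,0, 1,0,0,0,0,0,0, 1,0,0,0,0,0,0, 1,0,0,0,0,0,0, 1,0,0,0,0,0,0, 1,0,0,0,0,0,0, 1,0,0,0,0,0,0, 1,0,0,0,0,0,0, 1,0,0,0,0,0,0]'
python3 -m handwheel '[1,0,0,-3,0,0,0, 1,0,0,-7,0,0,0, 1,0,0,-11,0,0,0, 1,0,0,-14,0,0,0, 1,0,0,-14,0,0,0, 1,0,0,-14,0,0,0, 1,0,0,-14,0,0,0, 1,0,0,-14,0,0,0]'
python3 -c "
from h import *
s=snap('top','top2.png');print(status.get_obs()['joint_velocities'])"
```

```text
time_s: 8.05
tcp_pos: [0.6139, -0.0937, 0.053]
tcp_rot: [-0.591, -3.085, 0.0]
wrist_force: [0.6, 0.4, -0.4]
opening: -0.0002
grasp_force: 0.0
time_s: 10.05
tcp_pos: [0.6139, -0.0936, 0.053]
tcp_rot: [-0.591, -3.085, 0.0]
wrist_force: [-0.1, -0.4, 0.1]
opening: 0.0001
grasp_force: 0.0
time_s: 10.85
tcp_pos: [0.6128, -0.0935, 0.1912]
tcp_rot: [-0.591, -3.082, 0.0]
wrist_force: [0.5, 0.2, 0.2]
opening: 0.0
grasp_force: 0.0
[-0.00210673 -0.00177535  0.00045795 -0.00726418 -0.0018476   0.00065934
  0.00159477]
```

View pics/top2.png

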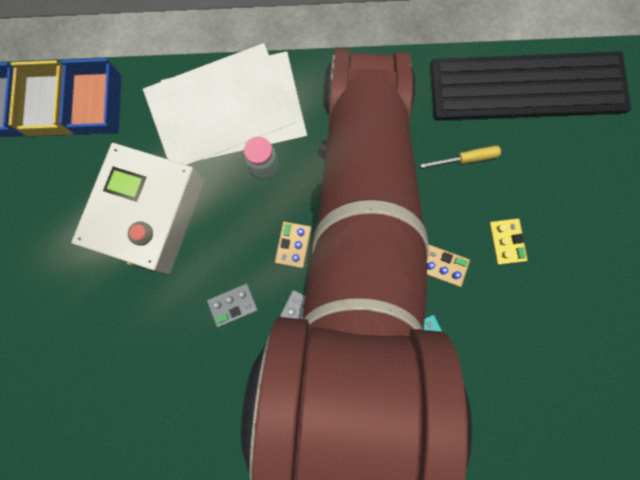

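The visible items are where they were: jar (258,152), good boards (293,245) and (447,265), and the button is up at (139,233). The arm is at rest.

```bash
python3 -c "
from h import *
print(job.close_job())"
```

```text
the job is handed in; nothing more can be done
None
```

I pressed the call button all the way in and it came back up; then the fingertips held about 3 cm above the faulty board's empty spot for over 3 s without contact, the hand rose about 14 cm straight up, and I handed the job in.

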